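# Clear the label-roll stand with its cam-operated keeper

### The arm

A 7-joint arm with a two-finger parallel gripper is mounted at the origin on the work surface. World frame = base frame: x ahead of the robot, y to its left, z up, the work surface at z = 0. Lengths are in m, angles in rad, forces in N, time in s.
With the tool pointing down it reaches from about 0.35 to 0.9 m from the base axis. Payload 8.1 kg.
Tool frame: the origin (TCP) lies at the very end of the fingers, on their centre line; the grasp point (between the pads) lies arm.hold_point_z behind it (arm.hold_point_z is the distance from the TCP to the grasp point, in m); z points along the fingers, y is the line along which they close (so a half turn about z gives the same grasp; the last joint's range is limited). The gripper opens to 92 mm and grips with 3 to 60 N. Pads are 19 mm wide; open, the fingers measure 130 mm over their backs; the gripper's body (75 mm by 190 mm) begins 47 mm behind the grasp point.
Start: joints at [-1.315, 0.434, 0.025, 1.573, -0.012, 1.134, -0.075], TCP at [0.219, 0.585, 0.227] pointing down, gripper open.
Joint ranges: [-2.62, 2.62], [-0.44, 2.09], [-1.27, 1.32], [0.08, 2.57], [-1.32, 4.46], [0.12, 2], [-2.74, 2.74]. Speed limits (rad/s): [2.22, 2.22, 3.01, 3.01, 3.14, 3.14, 3.14].

### API

Orientations are given as a rotation vector (axis times angle).
In Python, from cell import arm, vision, job, cut_out gives the robot as it stands. The module is installed in compiled form; this text tells all that it offers.
- The arm moves only by the tool play_rows, never from a script. Its argument "increments" is text: rows parted by semicolons, each of 5 numbers parted by spaces: the shift along the tool's x, y, z in cm, then the turn about the tool's z in degrees, then the opening, from -1 (shut) to 1 (fully open), so that 0 is half open. A call has 1 to 5 rows; each row shifts and turns the commanded pose from where the row before left it, along the tool's axes as they then stand; what a row does not reach is not made up. A row lasts 1/12 s, in which the tool goes at most 41.7 mm and 7.16 degrees, less where a joint would pass 70% of its speed; a pose out of reach is approached as far as the arm can. A call is refused whole if a number of a shift passes 4.17 or a number of a turn 7.16, either way. A call with a gripper value outside its range is refused whole. The fingers move at their own pace and stop on an object; "grip_force" is the grip in N (left out, the last holds). Time passes only in rows, so rows that do not move let the fingers close. It gives the time, the measured TCP pose, the force, the opening and the grip force at its end, in the units of the state.
- arm.observe(): the state, without advancing time (a new reading comes with each control period).
- vision.get_image(name): name is "scene" or "top" or "wrist"; returns a dict with "frame" (400x640x3 uint8, red, green, blue), "z_map" (400x640 float32, m along the optical axis (not along the pixel's ray), 0 where there is no reading), "mtx" (3x3 intrinsics, pixels), "cam_to_world" (4x4, takes a point from camera to world coordinates). Camera axes: x right, y up, looking along -z (the intrinsics and any distortion apply to the point x, -y, -z); pixel columns grow to the right and rows downward; lengths in m; the calibration is good to about 2 mm. A picture is of the moment at which its call begins.
- job.sign_off(): hands the job in; it is judged then, once.
Trained networks look in a picture, given as the dict that the camera call returned (one of the last four; its "shot" number tells which), for a name from the list of things; names that differ only in an ending like _2 or _b are one class to them, and where a whole thing is asked for, a point or a joint stands for the part that bears it (a point fixed in the world has none). Each returns a list of dicts, best first, with "confidence" (0 to 1); they miss things now and then, are a little off and sometimes report something else, mostly with a low value. They report only what shows in the picture. A call takes as long as a camera call. They do not tell look-alikes from the thing itself.
- cut_out(query, picture): "mask" (400x640 bool, what is visible of it) and "point" ([row, column] in pixels, amid what is visible of it).
The state is a dict: "clock": time; "joints": joint angles; "dq": joint speeds; "joint_efforts": joint torques, N m; "position": TCP position; "ee_rot": TCP orientation; "force": force on the tool from outside, world axes, zero at the start; "ft_torque": the same for the moment, N m; "width": opening from 0.0 (shut) to 1.0 (fully open); "gripper_force": force on a finger pad.
Only numpy, scipy, OpenCV 4.12 (cv2) and the standard library are available. Lean on these libraries where they do the work, as an engineer would, in place of code of your own. Each camera call takes 0.05 s, during which the arm holds its last target. There are 200 camera calls.

### The job

The labelling run is over. Crank the camshaft until the cam's raised flat dwell holds the blue keeper fully back, let go of the crank there, then slide every label roll up off its spindle and put them all in the white tray, right down inside it (standing or lying). When the stand is empty, crank the camshaft on or back until the keeper is fully forward again, and leave the jars, the beaker and the spoon where they are.

Things in the scene. Friction and masses are not known exactly. Their poses are not given: they have to be found in the camera images.
- roll_red_mid (a point): red label roll, 140 g, on a long grey core tube: core 30 mm outside, 21 mm bore, 85 mm long; the labels, 60 mm outside diameter, cover only its lower 40 mm, so 45 mm of bare core stands above to take hold of. This point: on the axis, half-way along the core (42.5 mm from either end); own z points along the core to its bare end (up while on the spindle). May be absent.
- roll_green_mid (a point): green label roll, 140 g, on a long grey core tube: core 30 mm outside, 21 mm bore, 85 mm long; the labels, 60 mm outside diameter, cover only its lower 40 mm, so 45 mm of bare core stands above to take hold of. This point: on the axis, half-way along the core (42.5 mm from either end); own z points along the core to its bare end (up while on the spindle). May be absent.
- roll_orange_mid (a point): orange label roll, 140 g, on a long grey core tube: core 30 mm outside, 21 mm bore, 85 mm long; the labels, 60 mm outside diameter, cover only its lower 40 mm, so 45 mm of bare core stands above to take hold of. This point: on the axis, half-way along the core (42.5 mm from either end); own z points along the core to its bare end (up while on the spindle). May be absent.
- roll_cream_mid (a point): cream label roll, 140 g, on a long grey core tube: core 30 mm outside, 21 mm bore, 85 mm long; the labels, 60 mm outside diameter, cover only its lower 40 mm, so 45 mm of bare core stands above to take hold of. This point: on the axis, half-way along the core (42.5 mm from either end); own z points along the core to its bare end (up while on the spindle). May be absent.
- fixture: fixed label-roll stand: aluminium base plate 185 x 460 x 12 mm. Origin in the middle of the spindle row at table height; own x points to the far (keeper) side, y to the cam end. Four upright steel spindles, 16 mm diameter, tops 67 mm above the table, at y = -108, -36, 36, 108 mm. A roll stands on the plate over a spindle (core top 97 mm above the table); slide it straight up 58 mm or more to free it.
- keeper (a joint): slide of the blue keeper (m). 0 = forward, its four fingers lie 4 mm above the wound labels and lock the rolls down; 0.030 = fully back (towards fixture +x), its flat follower plate resting on the cam's raised dwell, all rolls free. A spring of 4.5 to 8.5 N presses it forward against the cam.
- crank (a joint): camshaft angle (rad), upright axis, counter-clockwise from above, stops at 0 and 6.1. 0: handle points along fixture +x; pi: along fixture -x and the brass cam's broad nose faces the follower. Raised dwell (keeper fully back): 2.71 to 3.57. Low dwell (keeper forward): below 1.55 or above 4.73. On the flanks between, the spring drives the crank back if let go; in a dwell it stays.
- keeper_bar (a point): middle of the top edge of the keeper's blue bar, 62 mm above the table, 71 mm (keeper forward) to 101 mm (back) behind the spindle row. The keeper fingers, 56 to 62 mm above the table, end 19 mm (forward) or 49 mm (back) behind the spindle axes
- cam_axis (a point): point on the camshaft's upright axis, 111 mm above the table, at the mid-height of the crank's hand grip
- crank_handle (a point): centre of the red upright hand grip of the crank, which spins freely on its pin: 25 mm diameter, 50 mm tall (86 to 136 mm above the table), 65 mm from the camshaft's axis; it takes up to about 7 N to push it round
- tray_floor (a point): centre of the inner floor (5 mm above the underside) of the loose white open tray, outside 190 x 190 x 45 mm, walls 5 mm, 0.9 kg; axes along its sides, z up. Has room for four rolls, two by two
- jar1: small filled jar with a white lid, 60 mm across, 70 mm tall, a bystander; origin at the middle of its underside
- jar2: small filled jar with a white lid, 60 mm across, 70 mm tall, a bystander; origin at the middle of its underside
- jar3: small filled jar with a white lid, 60 mm across, 70 mm tall, a bystander; origin at the middle of its underside
- jar4: small filled jar with a white lid, 60 mm across, 70 mm tall, a bystander; origin at the middle of its underside
- jar5: small filled jar with a white lid, 60 mm across, 70 mm tall, a bystander; origin at the middle of its underside
- cup: orange beaker, 60 mm across, 55 mm tall, a bystander; origin at the middle of its underside
- spoon: metal spoon, 190 mm long, lying on the table, a bystander; origin at its middle, on the table
Things that resemble listed ones, but are neither listed nor needed, are in the scene too. What is shaped like the part that bears roll_green_mid but pink is not meant.

How it is judged:
On the way, in this order (a step that is already met when the one before it is completed fails the run):
1. the keeper is held fully back by the cam's raised dwell, the crank let go, all rolls still on their spindles (value of joint keeper above 0.0285 m and value of joint crank between 2.71 and 3.57 rad and contact force between the fingers and crank below 0.2 N and z of each of roll_red_mid, roll_green_mid, roll_orange_mid, roll_cream_mid in the frame of fixture below 0.062 m), for 0.3 s.
2. all the rolls are in the tray, the keeper still held back (value of joint keeper above 0.0285 m and x of roll_red_mid in the frame of tray_floor between -0.078 and 0.078 m and y of roll_red_mid in the frame of tray_floor between -0.078 and 0.078 m and z of each of roll_red_mid, roll_green_mid, roll_orange_mid, roll_cream_mid in the frame of tray_floor below 0.055 m and x of roll_green_mid in the frame of tray_floor between -0.078 and 0.078 m and y of roll_green_mid in the frame of tray_floor between -0.078 and 0.078 m and x of roll_orange_mid in the frame of tray_floor between -0.078 and 0.078 m and y of roll_orange_mid in the frame of tray_floor between -0.078 and 0.078 m and x of roll_cream_mid in the frame of tray_floor between -0.078 and 0.078 m and y of roll_cream_mid in the frame of tray_floor between -0.078 and 0.078 m), for 0.3 s.
At the end, for the whole second after the job is handed in: keeper within 2 mm of fully forward, crank at rest, every roll present at rest in the tray: its centre within 78 mm of the tray's centre along both sides and less than 55 mm above its floor (value of joint keeper below 0.002 m and velocity of joint crank below 0.05 rad/s and x of roll_red_mid in the frame of tray_floor between -0.078 and 0.078 m and y of roll_red_mid in the frame of tray_floor between -0.078 and 0.078 m and z of each of roll_red_mid, roll_green_mid, roll_orange_mid, roll_cream_mid in the frame of tray_floor below 0.055 m and x of roll_green_mid in the frame of tray_floor between -0.078 and 0.078 m and y of roll_green_mid in the frame of tray_floor between -0.078 and 0.078 m and x of roll_orange_mid in the frame of tray_floor between -0.078 and 0.078 m and y of roll_orange_mid in the frame of tray_floor between -0.078 and 0.078 m and x of roll_cream_mid in the frame of tray_floor between -0.078 and 0.078 m and y of roll_cream_mid in the frame of tray_floor between -0.078 and 0.078 m and linear speed of each of roll_red, roll_green, roll_orange, roll_cream below 0.03 m/s); the robot touches nothing.
It fails at once if a jar, the beaker or the spoon is shifted more than 4 cm or a jar or the beaker is tipped over (distance of any of jar1, jar2, jar3, jar4, jar5, cup, spoon from where it was at the start of the episode above 0.04 m or angle between any of jar1, jar2, jar3, jar4, jar5, cup's own z axis and vertical above 0.5 rad).
Of roll_red, roll_green, roll_orange, roll_cream only 3 to 4 are there at a start; the rules pass over those that are not, and their reading is None.
At some moment in a run one of tray may be knocked a few centimetres aside while the robot is not near it.
Once in a run the grip may slacken for a moment while it holds something.
It also fails if it takes over 208 s, if anything falls off the work surface, if the arm or the gripper's body presses on something with over 40 N, if the wrist force passes 120 N, or if a joint passes its speed limit or range.

## Working session

There is one attempt and no reset: what is moved stays moved. The work goes in short steps, Python scripts to look and compute and a tool call to move; the robot and the scene stay as the last step left them, time stands still between calls to the robot, and variables do not carry over. Pictures are saved under pics/ and viewed, at most 14 in all, crops included, and the job is handed in when it is done.

Besides the shell and the picture viewer there is one more tool, called after "Request:" by a JSON object that holds its "op" and its "data". play_rows: Moves the arm, as the interface text tells. Its arguments: {"type":"object","properties":{"increments":{"type":"string"},"grip_force":{"type":"number"}},"required":["increments"]}

```bash
mkdir -p pics
cat > h.py <<'E'
import numpy as np, cv2
from cell import arm, vision, job, cut_out
def world(p):
    z=p["z_map"]; K=p["mtx"]; T=p["cam_to_world"]
    v,u=np.mgrid[:400,:640]
    x=(u-K[0,2])/K[0,0]*z; y=(v-K[1,2])/K[1,1]*z
    P=np.stack([x,-y,-z,np.ones_like(z)],-1)@T.T
    W=P[...,:3]; W[z==0]=np.nan
    return W
def save(p,n,box=None,s=1):
    f=p["frame"][...,::-1]
    if box: f=f[box[0]:box[1],box[2]:box[3]]
    cv2.imwrite("pics/"+n,cv2.resize(f,None,fx=s,fy=s))
E
python3 - <<'E'
from h import *
s=arm.observe(); print(s, arm.hold_point_z)
a=vision.get_image("top");b=vision.get_image("scene")
np.savez("a.npz",**{k:a[k] for k in ("frame","z_map","mtx","cam_to_world")});np.savez("b.npz",**{k:b[k] for k in ("frame","z_map","mtx","cam_to_world")})
save(a,"a.png",s=1.25);save(b,"b.png",s=1.25)
for n,p in(("top",a),("scene",b)):
  W=world(p)
  for q in ["roll_red_mid","roll_green_mid","roll_orange_mid","roll_cream_mid","fixture","keeper_bar","crank_handle","tray_floor","jar1","cup","spoon"]:
    for d in cut_out(q,p)[:6]:
      w=W[d["mask"]]; print(n,q,round(d["confidence"],2),np.round(d["point"]),np.nanmedian(w,0).round(3),np.nanpercentile(w,2,axis=0).round(3),np.nanpercentile(w,98,axis=0).round(3))
E
```

```text
{'clock': 0.0, 'joints': array([-1.31461742,  0.43518481,  0.02498297,  1.57405923, -0.01158942,
        1.13401703, -0.07507974]), 'dq': array([-3.33453567e-04, -1.64716171e-04, -2.43915658e-03, -2.43580597e-04,
        3.12924325e-05, -4.11784234e-04, -1.90829811e-03]), 'joint_efforts': array([-3.64398575e-04, -6.67855740e+01,  9.84869041e-01, -3.14454103e+01,
       -6.05722144e-02,  4.30229539e-02,  1.79041108e-04]), 'position': array([0.21934381, 0.5847159 , 0.22598346]), 'ee_rot': array([-5.60612026e-01, -3.09104360e+00,  2.38554414e-03]), 'force': array([ 0.08691548, -0.17689125,  0.34078686]), 'ft_torque': array([ 0.02658528, -0.00722249,  0.01565138]), 'gripper_force': 0.0, 'width': 1.0028595473651185} 0.0188
top roll_red_mid 0.86 [205. 288.] [0.574 0.112 0.053] [0.551 0.089 0.029] [0.601 0.142 0.099]
top roll_green_mid 0.86 [135. 352.] [ 0.795 -0.088  0.041] [ 0.776 -0.119 -0.001] [ 0.847 -0.063  0.086]
top roll_green_mid 0.77 [201. 332.] [ 0.573 -0.027  0.053] [ 0.553 -0.055  0.02 ] [ 0.599 -0.002  0.098]
top roll_green_mid 0.7 [257. 251.] [0.413 0.216 0.041] [0.386 0.19  
[... 3078 characters left out ...]
738 -0.312  0.051] [ 0.707 -0.357  0.001] [ 0.759 -0.298  0.073]
scene jar1 0.86 [250. 266.] [0.789 0.037 0.055] [ 0.755 -0.053 -0.   ] [0.81  0.054 0.073]
scene jar1 0.79 [199. 385.] [0.413 0.119 0.055] [0.377 0.086 0.006] [0.429 0.137 0.073]
scene jar1 0.79 [271. 296.] [0.786 0.152 0.063] [0.755 0.117 0.012] [0.805 0.169 0.074]
scene jar1 0.59 [260. 468.] [0.432 0.429 0.058] [0.391 0.402 0.007] [0.445 0.451 0.073]
scene cup 0.75 [254. 376.] [0.637 0.294 0.113] [0.551 0.244 0.01 ] [0.642 0.301 0.138]
scene cup 0.62 [177. 343.] [ 0.403 -0.052  0.038] [ 0.375 -0.083  0.006] [ 0.431 -0.029  0.057]
scene spoon 0.67 [224. 220.] [ 0.809 -0.168  0.012] [ 0.709 -0.184 -0.001] [ 0.89  -0.145  0.022]
```

View pics/a.png

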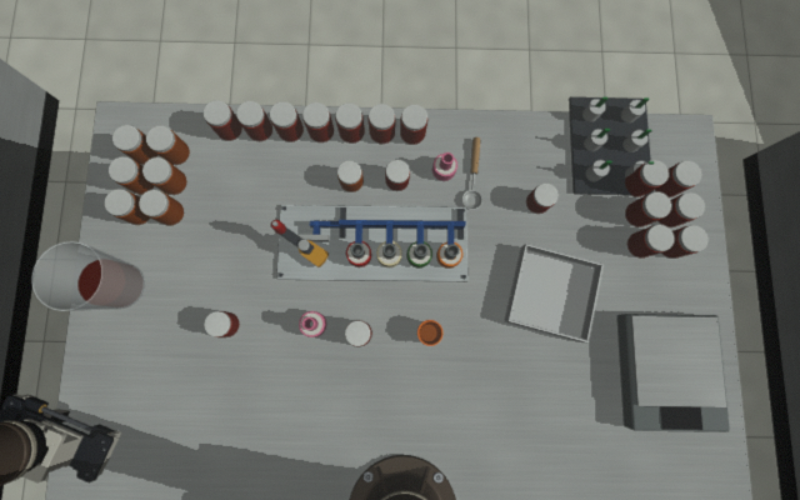

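View pics/b.png

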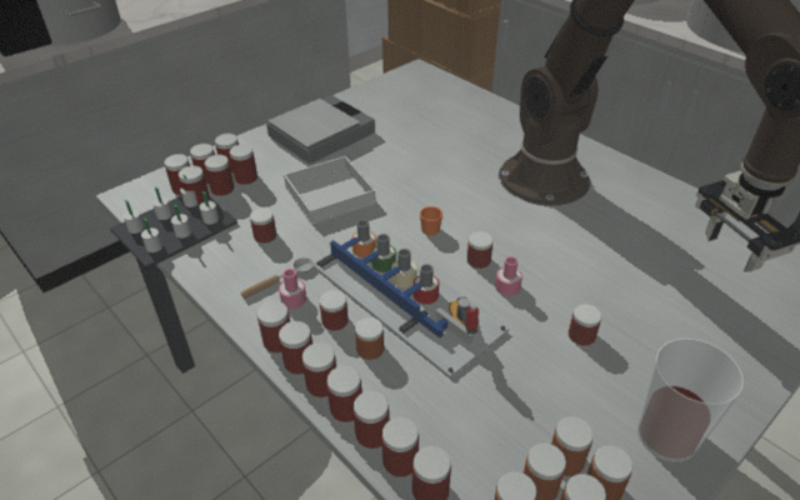

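Run:
```python
from h import *
a=dict(np.load("a.npz"));b=dict(np.load("b.npz"))
for p in(a,b):
  W=world(p)
  # core tops
  m=(W[...,2]>0.093)&(W[...,2]<0.103)&(W[...,0]>.5)&(W[...,0]<.66)&(W[...,1]<.2)
  n,l,s,c=cv2.connectedComponentsWithStats(m.astype(np.uint8))
  for i in range(1,n):
    if s[i,4]>8:
      w=W[l==i]; print(s[i,4],((w.min(0)+w.max(0))/2).round(4),w.mean(0).round(4))
  m=(W[...,2]>0.07)&(W[...,1]>.18)&(W[...,0]>.5)&(W[...,0]<.75)&(W[...,1]<.4)
  w=W[m]; 
  for lo,hi in((.07,.1),(.1,.13),(.13,.15)):
    q=w[(w[:,2]>lo)&(w[:,2]<hi)]; print(lo,len(q),q.min(0).round(3) if len(q) else '',q.max(0).round(3) if len(q) else '',q.mean(0).round(3) if len(q) else '')
  # tray rim
  m=(W[...,2]>0.038)&(W[...,2]<.05)&(W[...,1]<-.2)&(W[...,0]<.65)&(W[...,0]>.35)
  q=W[m][:,:2].astype(np.float32); print(len(q),cv2.minAreaRect(q))
```

```text
276 [ 0.6211 -0.5769  0.0966] [ 0.6201 -0.5774  0.0954]
270 [ 0.6225 -0.6549  0.0965] [ 0.6211 -0.6543  0.0953]
41 [0.5801 0.1152 0.0967] [0.5804 0.1141 0.0968]
47 [0.5813 0.0423 0.0972] [0.5813 0.0436 0.097 ]
44 [ 0.5825 -0.0283  0.0982] [ 0.5825 -0.0293  0.0969]
47 [ 0.5826 -0.1013  0.0968] [ 0.5824 -0.1008  0.0964]
0.07 223 [0.573 0.216 0.071] [0.631 0.293 0.095] [0.599 0.252 0.086]
0.1 36 [0.614 0.278 0.101] [0.636 0.297 0.13 ] [0.62  0.285 0.113]
0.13 59 [0.614 0.28  0.131] [0.636 0.303 0.146] [0.624 0.29  0.137]
861 ((0.49983012676239014, -0.48068326711654663), (0.29640257358551025, 0.4910655915737152), 0.2158345878124237)
49 [ 0.5814 -1.4428  0.098 ] [ 0.5846 -1.4407  0.0994]
92 [ 0.6274 -0.6567  0.0967] [ 0.6271 -0.6551  0.0954]
92 [ 0.6267 -0.5779  0.0962] [ 0.629  -0.5785  0.0952]
39 [ 0.5884 -0.1025  0.0967] [ 0.5885 -0.1023  0.0967]
40 [ 0.5866 -0.0314  0.0965] [ 0.5871 -0.0317  0.0962]
38 [0.5853 0.0408 0.0976] [0.5863 0.0395 0.0957]
43 [0.5854 0.1115 0.0974] [0.5855 0.1131 0.0963]
0.07 194 [0.578 0.213 0.07 ] [0.645 0.304 0.1  ] [0.613 0.257 0.086]
0.1 83 [0.627 0.276 0.1  ] [0.642 0.301 0.13 ] [0.636 0.293 0.114]
0.13 63 [0.62  0.278 0.13 ] [0.641 0.3   0.146] [0.632 0.291 0.137]
819 ((0.49990999698638916, -0.856813371181488), (0.29942992329597473, 1.2399699687957764), 0.00604294752702117)
```

The top view shows the stand, with the rolls from left to right red, cream, green and orange at about (360..450, 250). The crank grip is at (278, 225), the tray at (555, 292), and the pink look-alikes are off the stand. In the scene view the keeper is forward, and both pictures show the crank at about 0.9 rad.

Request:
{"op": "play_rows", "data": {"increments": "0 0 0 -6.87 1;0 0 0 -6.87 1;0 0 0 -6.87 1;-2.8 -2 0 0 0.2;-2.8 -2 0 0 0.2", "grip_force": 25}}

```text
clock: 1.62
position: [0.2739, 0.5461, 0.2266]
ee_rot: [0.01, -3.14, -0.001]
force: [0.8, 0.5, 0.8]
width: 0.9
gripper_force: 0.0
```

Request:
{"op": "play_rows", "data": {"increments": "-2.8 -2 0 0 0.2;-2.8 -2 0 0 0.2;-2.8 -2 0 0 0.2;-2.8 -2 0 0 0.2;-2.8 -2 0 0 0.2"}}

```text
clock: 2.03
position: [0.4168, 0.4442, 0.2269]
ee_rot: [-0.001, 3.141, 0.0]
force: [0.5, 0.5, -0.0]
width: 0.606
gripper_force: 0.0
```

Request:
{"op": "play_rows", "data": {"increments": "-2.8 -2 0 0 0.2;-2.8 -2 0 0 0.2;0 0 0 0 0.2;0 0 0 0 0.2"}}

```text
clock: 2.37
position: [0.4739, 0.4032, 0.2266]
ee_rot: [0.006, 3.141, -0.001]
force: [-1.3, 0.7, 0.4]
width: 0.598
gripper_force: 0.0
```

Run:
```python
from h import *
s=arm.observe(); print(s["clock"],s["position"],s["ee_rot"],s["joints"].round(2))
p=vision.get_image("wrist"); save(p,"c.png"); print(p["cam_to_world"].round(3))
np.savez("c.npz",**{k:p[k] for k in ("frame","z_map","mtx","cam_to_world")})
W=world(p)
m=(W[...,2]>0.07)&(W[...,1]>.17)&(W[...,0]>.5)&(W[...,0]<.75)&(W[...,1]<.4)
w=W[m]
for lo,hi in((.07,.083),(.083,.1),(.1,.13),(.13,.15)):
    q=w[(w[:,2]>lo)&(w[:,2]<hi)]; print(lo,len(q),q.min(0).round(3) if len(q) else '',q.max(0).round(3) if len(q) else '',q.mean(0).round(4) if len(q) else '')
```

```text
2.3667 [0.47387143 0.4032057  0.22662531] [ 6.43274036e-03  3.14084098e+00 -1.25372451e-03] [-0.81  0.43  0.03  1.58 -0.01  1.13  0.79]
[[ 0.004 -0.956 -0.294  0.395]
 [ 1.     0.004  0.002  0.405]
 [-0.001 -0.294  0.956  0.384]
 [ 0.     0.     0.     1.   ]]
0.07 0   
0.083 0   
0.1 0   
0.13 0
```

View pics/c.png

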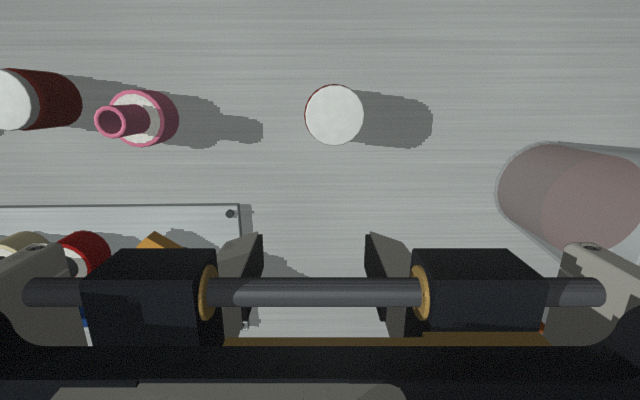

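The wrist picture shows the gap between the fingers over the table, with a jar at (333, 115), a pink look-alike at (120, 120) and the big glass at right. The crank is hidden behind the gripper, so I will use crops of the fixed cameras.

Run:
```python
from h import *
a=dict(np.load("a.npz"));b=dict(np.load("b.npz"))
A=cv2.resize(a["frame"][150:240,205:315,::-1],None,fx=3.6,fy=3.6,interpolation=cv2.INTER_CUBIC)
B=cv2.resize(b["frame"][215:305,320:430,::-1],None,fx=3.6,fy=3.6,interpolation=cv2.INTER_CUBIC)
cv2.imwrite("pics/d.png",np.hstack([A,B]))
for p,dx in((a,.003),(b,-.003)):
  W=world(p)
  m=(W[...,2]>0.03)&(W[...,1]>.2)&(W[...,0]>.5)&(W[...,0]<.75)&(W[...,1]<.4)
  w=W[m]+[dx,0,0]
  print(np.histogram(w[:,2],np.arange(.03,.15,.01)))
  for lo,hi in((.03,.05),(.05,.07),(.07,.084),(.084,.092)):
    q=w[(w[:,2]>lo)&(w[:,2]<hi)]
    if len(q)<3: continue
    g=np.full((26,26),'.')
    for x,y,_ in q:
      i,j=int((x-.54)/.005),int((y-.2)/.005)
      if 0<=i<26 and 0<=j<26:g[i,j]='#'
    print(lo); print("\n".join("%.3f "%(.54+.005*i)+"".join(r) for i,r in enumerate(g)))
```

```text
(array([ 20, 309,  30,   3,  10, 177,  36,  17,   9,  10,  48]), array([0.03, 0.04, 0.05, 0.06, 0.07, 0.08, 0.09, 0.1 , 0.11, 0.12, 0.13,
       0.14]))
0.03
0.540 ..........................
0.545 ..........................
0.550 .##.......................
0.555 #####.....................
0.560 ######....................
0.565 ########..................
0.570 #########.................
0.575 ###########...............
0.580 ######..###...............
0.585 ######....#...............
0.590 ####.......#..............
0.595 .###......................
0.600 ..####....................
0.605 ....###...................
0.610 #########........#........
0.615 #.########................
0.620 ###########...............
0.625 ..###.....................
0.630 .####.....................
0.635 ..###.....................
0.640 ..###.....................
0.645 #######...................
0.650 #######...................
0.655 #######...................
0.660 ..........................
0.665 ..........................
0.05
0.540 ..........................
0.545 ..........................
0.550 .......
[... 5411 characters left out ...]
.......
0.565 ..........................
0.570 ....#.....................
0.575 ....#.#...................
0.580 ...######.................
0.585 ...######.................
0.590 ....######................
0.595 .....#####................
0.600 .....######...............
0.605 .......##.#...............
0.610 ..........##..............
0.615 ..........#.#.............
0.620 ............#......#......
0.625 ...................##.....
0.630 ..................##......
0.635 ................####......
0.640 ..................#.......
0.645 ..........................
0.650 ..........................
0.655 ..........................
0.660 ..........................
0.665 ..........................
```

View pics/d.png

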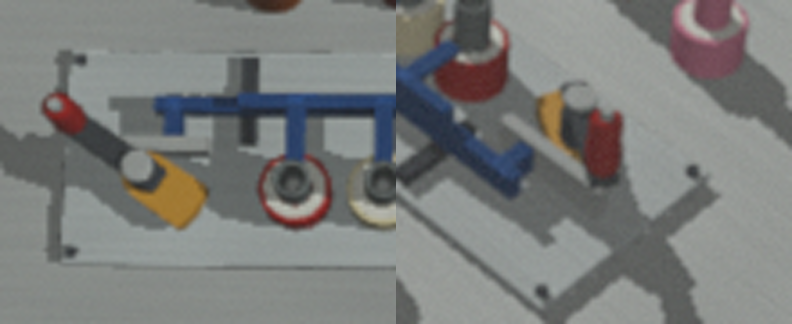

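The crops show the shaft's silver cap at about (138, 167) in the left crop and (580, 97) in the right. The grip is at (60, 108), with the brass nose opposite it.

Run:
```python
from h import *
for f,r,c,dx in(("a",196,243,.003),("b",242,371,-.003)):
  p=dict(np.load(f+".npz")); W=world(p)
  q=W[r-3:r+4,c-3:c+4].reshape(-1,3); q=q[q[:,2]>.07]
  print(f,len(q),np.median(q,0).round(4)+[dx,0,0],((q.min(0)+q.max(0))/2).round(4)+[dx,0,0])
```

```text
a 49 [0.5922 0.2351 0.09  ] [0.5924 0.2351 0.0893]
b 48 [0.5904 0.2364 0.0897] [0.5918 0.2367 0.0885]
```

Request:
{"op": "play_rows", "data": {"increments": "-3.07 -2.26 0 0 0.2;-3.07 -2.26 0 0 0.2;-3.07 -2.26 0 0 0.2;-3.07 -2.26 0 0 0.2;-3.07 -2.26 0 0 0.2"}}

```text
clock: 2.83
position: [0.6252, 0.2937, 0.2269]
ee_rot: [0.006, -3.141, -0.002]
force: [0.5, 0.7, 0.3]
width: 0.597
gripper_force: 0.0
```

Request:
{"op": "play_rows", "data": {"increments": "0 0 3 0 0.2;0 0 3 0 0.2;0 0 3 0 0.2;0 0 2.5 0 0.2;0 0 1.3 0 0.2"}}

```text
clock: 3.25
position: [0.6223, 0.2939, 0.0952]
ee_rot: [0.005, -3.137, 0.002]
force: [-0.0, -0.6, 0.8]
width: 0.599
gripper_force: 0.0
```

Request:
{"op": "play_rows", "data": {"increments": "0 0 0 0 -1;0 0 0 0 -1;0 0 0 0 -1;0 0 0 0 -1;0 0 0 0 -1"}}

```text
clock: 3.67
position: [0.6262, 0.2924, 0.1006]
ee_rot: [-0.001, 3.139, 0.001]
force: [-0.7, -3.0, 2.7]
width: 0.286
gripper_force: 1.6
```

Run:
```python
import numpy as np
def arc(a,b,n,r=6.5):
  t=np.radians(np.linspace(a,b,n+1)); print(" ".join("%.2f %.2f;"%(-dx,dy) for dx,dy in zip(np.diff(r*np.cos(t)),np.diff(r*np.sin(t)))))
arc(56,181,15)
```

```text
0.82 0.47; 0.88 0.35; 0.92 0.22; 0.94 0.08; 0.94 -0.06; 0.92 -0.19; 0.89 -0.33; 0.83 -0.45; 0.76 -0.57; 0.67 -0.67; 0.56 -0.76; 0.45 -0.83; 0.32 -0.89; 0.19 -0.93; 0.05 -0.94;
```

Request:
{"op": "play_rows", "data": {"increments": "0 0 0 0 -1;0 0 0 0 -1"}}

```text
clock: 3.83
position: [0.6262, 0.2922, 0.1005]
ee_rot: [-0.0, 3.139, 0.001]
force: [-1.3, -3.0, 7.3]
width: 0.268
gripper_force: 25.0
```

Request:
{"op": "play_rows", "data": {"increments": "0 0 -0.5 0 -1;0.82 0.47 0 0 -1;0.88 0.35 0 0 -1;0.92 0.22 0 0 -1;0.94 0.08 0 0 -1"}}

```text
clock: 4.25
position: [0.5888, 0.2996, 0.1017]
ee_rot: [-0.002, -3.14, 0.01]
force: [8.3, -11.7, -19.6]
width: 0.266
gripper_force: 25.0
```

Request:
{"op": "play_rows", "data": {"increments": "0.94 -0.06 0 0 -1;0.92 -0.19 0 0 -1;0.89 -0.33 0 0 -1;0.83 -0.45 0 0 -1;0 0 0 0 -1"}}

```text
clock: 4.67
position: [0.5546, 0.286, 0.1018]
ee_rot: [0.006, 3.141, -0.013]
force: [9.9, -15.5, -23.2]
width: 0.265
gripper_force: 25.0
```

Request:
{"op": "play_rows", "data": {"increments": "0 -0.2 0.3 0 -1;0.76 -0.57 0 0 -1;0.67 -0.67 0 0 -1;0.56 -0.76 0 0 -1;0.45 -0.83 0 0 -1"}}

```text
clock: 5.08
position: [0.535, 0.2607, 0.1018]
ee_rot: [0.004, 3.131, -0.0]
force: [24.2, -4.7, -21.0]
width: 0.26
gripper_force: 25.0
```

Request:
{"op": "play_rows", "data": {"increments": "0.32 -0.89 0 0 -1;0.19 -0.93 0 0 -1;0.05 -0.94 0 0 -1;0 0 0 0 -1;0 0 0 0 -1"}}

```text
clock: 5.5
position: [0.5297, 0.234, 0.1017]
ee_rot: [0.004, 3.131, 0.002]
force: [22.3, -3.3, -20.6]
width: 0.268
gripper_force: 25.0
```

Run:
```python
from h import *
print(arm.observe()["position"])
a=vision.get_image("top");b=vision.get_image("scene")
A=cv2.resize(a["frame"][150:240,205:405,::-1],None,fx=3,fy=3,interpolation=cv2.INTER_CUBIC)
B=cv2.resize(b["frame"][175:305,250:450,::-1],None,fx=2.5,fy=2.5,interpolation=cv2.INTER_CUBIC)[:, :600]
h=np.zeros((A.shape[0]+B.shape[0],600,3),np.uint8);h[:A.shape[0],:A.shape[1]]=A;h[A.shape[0]:,:B.shape[1]]=B
cv2.imwrite("pics/e.png",h)
for p in(a,b):
  W=world(p)
  for d in cut_out("keeper_bar",p)[:1]:
    w=W[d["mask"]]; print(np.nanmedian(w,0).round(3),np.nanpercentile(w,2,axis=0).round(3),np.nanpercentile(w,98,axis=0).round(3))
```

```text
[0.52970727 0.23404846 0.10174273]
[0.676 0.059 0.059] [ 0.637 -0.116  0.014] [0.687 0.257 0.066]
[0.685 0.098 0.048] [ 0.64  -0.124  0.016] [0.694 0.28  0.065]
```

View pics/e.png

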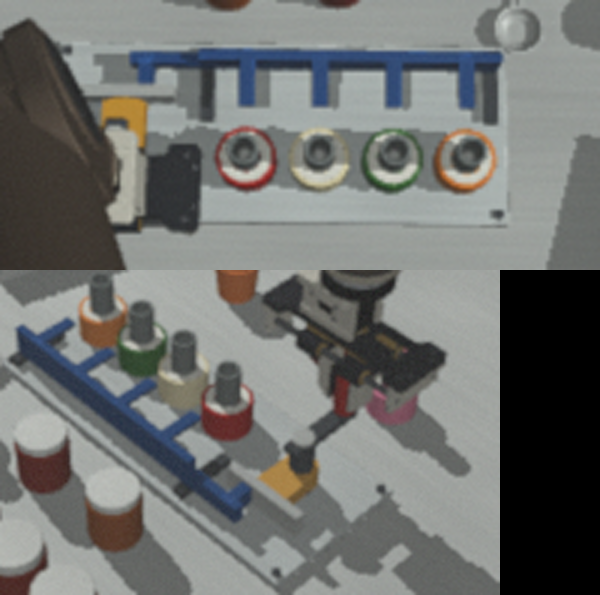

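The keeper is back by about 30 mm, with the brass nose at top-crop (125, 115) square on the follower, and all four rolls are still on. I will release the crank.

Request:
{"op": "play_rows", "data": {"increments": "-0.4 0 0 0 0.3;0 0 0 0 0.3;0 0 0 0 0.3;0 0 -0.3 0 0.3;0 0 -2 0 0.3"}}

```text
clock: 6.12
position: [0.5255, 0.2352, 0.1218]
ee_rot: [0.003, -3.137, 0.003]
force: [-0.1, 0.1, 0.5]
width: 0.576
gripper_force: 0.0
```

Request:
{"op": "play_rows", "data": {"increments": "0 0 -3.5 0 0.3;0 0 -3.5 0 0.3;0 0 -2 0 0.3;0 0 0 7.1 0.3;0 0 0 7.1 0.3"}}

```text
clock: 6.53
position: [0.5282, 0.2364, 0.2162]
ee_rot: [0.394, 3.114, 0.005]
force: [0.7, 0.2, -1.0]
width: 0.651
gripper_force: 0.0
```

```bash
cat >> h.py <<'E'
def tray(p):
    W=world(p); best=None
    m=(W[...,2]>0.03)&(W[...,2]<.052)&(W[...,1]<-.18)&(W[...,1]>-.52)&(W[...,0]<.68)&(W[...,0]>.33)
    n,l,s,c=cv2.connectedComponentsWithStats(m.astype(np.uint8))
    d=[cv2.minAreaRect(W[l==i][:,:2].astype(np.float32)) for i in range(1,n) if s[i,4]>40]
    return [(np.round(r[0],4),np.round(r[1],4),round(r[2],1)) for r in d]
def cores(p,ymax=.17):
    W=world(p); o=[]
    m=(W[...,2]>0.09)&(W[...,2]<0.106)&(W[...,0]>.5)&(W[...,0]<.66)&(W[...,1]<ymax)&(W[...,1]>-.2)
    n,l,s,c=cv2.connectedComponentsWithStats(m.astype(np.uint8))
    return [(((W[l==i].min(0)+W[l==i].max(0))/2).round(4),s[i,4]) for i in range(1,n) if s[i,4]>8]
E
python3 - <<'E'
from h import *
s=arm.observe();print(s["clock"],s["position"],s["ee_rot"],s["force"])
a=vision.get_image("top");b=vision.get_image("scene")
print(tray(a),tray(b),cores(a),cores(b),sep="\n")
for p in(a,b):
  W=world(p)
  for d in cut_out("keeper_bar",p)[:1]:
    w=W[d["mask"]]; print(np.nanmedian(w,0).round(3),np.nanpercentile(w,2,axis=0).round(3),np.nanpercentile(w,98,axis=0).round(3))
  m=(W[...,2]>.128)&(W[...,2]<.14)&(W[...,0]>.48)&(W[...,0]<.56)&(W[...,1]>.2)&(W[...,1]<.29)
  w=W[m]
  if len(w): print(len(w),(w.min(0)+w.max(0))/2)
E
```

```text
6.5333 [0.52824431 0.23635763 0.21623611] [0.393783   3.11406783 0.00476285] [ 0.6635288   0.23259947 -0.95114739]
[(array([ 0.4968, -0.3499]), array([0.1915, 0.1907]), 75.8), (array([ 0.3905, -0.5123]), array([0.0149, 0.1176]), 90.0)]
[(array([ 0.3944, -0.5113]), array([0.0172, 0.1285]), 89.8), (array([ 0.5014, -0.3531]), array([0.2045, 0.1933]), 75.9)]
[(array([0.58  , 0.1155, 0.0959]), np.int32(48)), (array([0.5812, 0.0423, 0.0963]), np.int32(49)), (array([ 0.5818, -0.0283,  0.0962]), np.int32(52)), (array([ 0.583 , -0.1015,  0.0968]), np.int32(52))]
[(array([ 0.5886, -0.1038,  0.0961]), np.int32(58)), (array([ 0.5866, -0.0317,  0.0964]), np.int32(55)), (array([0.5864, 0.04  , 0.0952]), np.int32(57)), (array([0.5859, 0.114 , 0.0951]), np.int32(60))]
[0.676 0.056 0.06 ] [ 0.635 -0.121  0.028] [0.687 0.269 0.066]
[0.685 0.097 0.048] [ 0.638 -0.125  0.012] [0.694 0.28  0.065]
48 [0.52951889 0.23506434 0.13388025]
```

Request:
{"op": "play_rows", "data": {"increments": "0 0 0 6.89 0.1;0 0 0 6.89 0.1;0 0 0 6.89 0.1;0 0 0 6.89 0.1;0 0 0 6.89 0.1", "grip_force": 40}}

```text
clock: 7.15
position: [0.5275, 0.2355, 0.2134]
ee_rot: [-1.295, -2.862, 0.001]
force: [-0.2, 0.4, -0.2]
width: 0.549
gripper_force: 0.0
```

Request:
{"op": "play_rows", "data": {"increments": "0 0 0 6.89 0.1;0 0 0 6.89 0.1;0 0 0 6.89 0.1;0 0 0 6.89 0.1;0 0 0 6.89 0.1"}}

```text
clock: 7.57
position: [0.5275, 0.2356, 0.2134]
ee_rot: [-2.084, -2.35, 0.001]
force: [-0.1, -0.0, -0.9]
width: 0.546
gripper_force: 0.0
```

Request:
{"op": "play_rows", "data": {"increments": "0 0 0 6.89 0.1;-3.77 0.63 0 0 0.1;-3.77 0.63 0 0 0.1;-3.77 0.63 0 0 0.1;-3.77 0.63 0 0 0.1"}}

```text
clock: 7.98
position: [0.5529, 0.0834, 0.2135]
ee_rot: [-2.214, -2.228, 0.001]
force: [0.7, -0.1, -0.4]
width: 0.553
gripper_force: 0.0
```

Request:
{"op": "play_rows", "data": {"increments": "-3.77 0.63 0 0 0.1;-3.77 0.63 0 0 0.1;-3.77 0.63 0 0 0.1;-3.77 0.63 0 0 0.1;-3.77 0.63 0 0 0.1"}}

```text
clock: 8.4
position: [0.5847, -0.1053, 0.2135]
ee_rot: [-2.215, -2.227, 0.0]
force: [1.3, 0.3, 1.1]
width: 0.554
gripper_force: 0.0
```

Request:
{"op": "play_rows", "data": {"increments": "0 0 0 0 0.1;0 0 0 0 0.1"}}

```text
clock: 8.57
position: [0.5844, -0.1069, 0.2135]
ee_rot: [2.222, 2.221, -0.002]
force: [-0.4, 0.4, -0.0]
width: 0.55
gripper_force: 0.0
```

```bash
cat >> h.py <<'E'
def go(x,y,z):
    from scipy.spatial.transform import Rotation as R
    s=arm.observe(); M=R.from_rotvec(s["ee_rot"]).as_matrix()
    print("t",round(s["clock"],2),"pos",s["position"].round(4),"tooly deg",np.degrees(np.arctan2(M[1,1],M[0,1])).round(1),"shift cm",(M.T@(np.array([x,y,z])-s["position"])*100).round(2),"j7",s["joints"][6].round(2),"w",s["width"])
E
python3 - <<'E'
from h import *
go(.585,-.1025,.068)
E
```

```text
t 8.57 pos [ 0.5844 -0.1069  0.2135] tooly deg -0.0 shift cm [ 0.46  0.07 14.55] j7 0.3 w 0.5496246821711697
```

Request:
{"op": "play_rows", "data": {"increments": "0.46 0.07 3 0 0.1;0 0 3.5 0 0.1;0 0 3.5 0 0.1;0 0 3 0 0.1;0 0 1.5 0 0.1"}}

```text
clock: 8.98
position: [0.5833, -0.0965, 0.0648]
ee_rot: [-2.211, -2.225, 0.004]
force: [-0.8, -0.5, 0.1]
width: 0.553
gripper_force: 0.0
```

Request:
{"op": "play_rows", "data": {"increments": "0 0 0 0 -1;0 0 0 0 -1;0 0 0 0 -1;0 0 0 0 -1;0 0 0 0 -1"}}

```text
clock: 9.4
position: [0.5864, -0.099, 0.07]
ee_rot: [2.218, 2.222, 0.003]
force: [0.3, 0.0, -2.3]
width: 0.322
gripper_force: 39.8
```

Request:
{"op": "play_rows", "data": {"increments": "0 0 0 0 -1;0 0 0 0 -1;0 0 -1.5 0 -1;0 0 -2 0 -1;0 0 -2 0 -1"}}

```text
clock: 9.82
position: [0.5851, -0.0992, 0.1241]
ee_rot: [-2.22, -2.222, 0.001]
force: [0.6, -0.4, -0.9]
width: 0.32
gripper_force: 39.8
```

Request:
{"op": "play_rows", "data": {"increments": "0 0 -1.5 0 -1;0 0 -1.5 0 -1;0 0 0 0 -1"}}

```text
clock: 10.07
position: [0.5872, -0.0997, 0.1566]
ee_rot: [2.218, 2.22, 0.005]
force: [-0.2, -0.1, -1.1]
width: 0.323
gripper_force: 39.8
```

Run:
```python
from h import *
go(.5265,-.3976,.155)
b=vision.get_image("scene");a=vision.get_image("top"); save(b,"f.png",(120,300,180,480),2); print(tray(a),tray(b),arm.observe()["gripper_force"])
```

```text
t 10.07 pos [ 0.5872 -0.0997  0.1566] tooly deg 0.1 shift cm [-29.79  -6.1    0.14] j7 0.32 w 0.3234068097016479
[(array([ 0.4966, -0.3499]), array([0.192 , 0.1901]), 75.9), (array([ 0.3897, -0.5125]), array([0.0152, 0.1191]), 89.7)] [(array([ 0.3952, -0.5112]), array([0.0168, 0.1276]), 89.8), (array([ 0.507, -0.355]), array([0.2061, 0.1891]), 73.1)] 39.84660565853119
```

View pics/f.png

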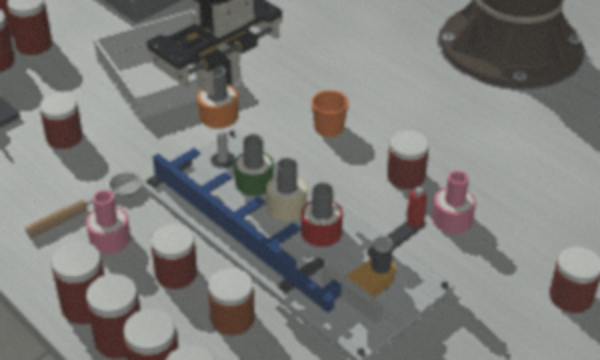

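Orange is lifted clear (at (218, 105)), and the keeper is still back. Next I carry it to the far slot.

Request:
{"op": "play_rows", "data": {"increments": "-3.72 -0.76 0 0 -1;-3.72 -0.76 0 0 -1;-3.72 -0.76 0 0 -1;-3.72 -0.76 0 0 -1;-3.72 -0.76 0 0 -1"}}

```text
clock: 10.58
position: [0.5465, -0.2864, 0.1522]
ee_rot: [-2.218, -2.222, 0.001]
force: [-0.2, -0.0, -2.4]
width: 0.327
gripper_force: 39.8
```

Request:
{"op": "play_rows", "data": {"increments": "-3.72 -0.76 0 0 -1;-3.72 -0.76 0 0 -1;-3.72 -0.76 0 0 -1;0 0 0 0 -1;0 0 0 0 -1"}}

```text
clock: 11.0
position: [0.5225, -0.3998, 0.1521]
ee_rot: [-2.225, -2.215, 0.003]
force: [0.4, 1.6, -1.8]
width: 0.334
gripper_force: 3.9
```

Run:
```python
from h import *
go(.5265,-.3976,.066)
b=vision.get_image("scene"); print(arm.observe()["gripper_force"])
W=world(b)
for d in cut_out("roll_orange_mid",b)[:2]:
  w=W[d["mask"]]; print(d["confidence"],d["point"],np.nanpercentile(w,3,axis=0).round(3),np.nanpercentile(w,97,axis=0).round(3))
```

```text
t 11.0 pos [ 0.5225 -0.3998  0.1521] tooly deg -0.3 shift cm [0.22 0.42 8.6 ] j7 0.82 w 0.33449420821443215
3.9849852584302425
0.77 [121.9, 243.5] [ 0.5   -0.422  0.096] [ 0.554 -0.374  0.176]
```

Request:
{"op": "play_rows", "data": {"increments": "0.1 0.2 2.5 0 -1;0.1 0.2 2.5 0 -1;0 0 2 0 -1;0 0 1 0 -1;0 0 0 0 -1"}}

```text
clock: 11.52
position: [0.5285, -0.3919, 0.0709]
ee_rot: [-2.214, -2.221, 0.0]
force: [-1.2, -0.6, -2.6]
width: 0.324
gripper_force: 40.0
```

Run:
```python
from h import *
go(.5265,-.3976,.066)
b=vision.get_image("scene"); s=arm.observe();print(s["gripper_force"],s["force"])
W=world(b)
for d in cut_out("roll_orange_mid",b)[:2]:
  w=W[d["mask"]]; print(d["confidence"],d["point"],np.nanpercentile(w,1,axis=0).round(3),np.nanpercentile(w,99,axis=0).round(3))
```

```text
t 11.52 pos [ 0.5285 -0.3919  0.0709] tooly deg 0.2 shift cm [-0.57 -0.2   0.49] j7 0.86 w 0.32401296278733055
39.978388119488955 [ 0.65278009 -0.55723988 -1.16860703]
0.9 [145.6, 248.3] [ 0.507 -0.417  0.014] [ 0.563 -0.364  0.1  ]
```

Held again; lower the last bit and release.

Request:
{"op": "play_rows", "data": {"increments": "-0.4 0 0.3 0 -1;0 0 0.2 0 -1;0 0 0 0 0;0 0 0 0 0.1;0 0 0 0 0.1"}}

```text
clock: 12.03
position: [0.5294, -0.3991, 0.0693]
ee_rot: [2.22, 2.222, 0.001]
force: [-0.3, 0.3, -0.1]
width: 0.49
gripper_force: 0.0
```

Request:
{"op": "play_rows", "data": {"increments": "0 0 -2 0 0.1;0 0 -3.5 0 0.1;0 0 -3.5 0 0.1;0 0 -3 0 0.1"}}

```text
clock: 12.37
position: [0.5292, -0.3992, 0.1913]
ee_rot: [2.22, 2.221, 0.0]
force: [1.3, -0.5, 0.5]
width: 0.553
gripper_force: 0.0
```

Run:
```python
from h import *
go(.585,-.030,.18)
```

```text
t 12.37 pos [ 0.5292 -0.3992  0.1913] tooly deg 0.0 shift cm [36.91  5.61  1.1 ] j7 0.81 w 0.5527377004173132
```

Request:
{"op": "play_rows", "data": {"increments": "3.69 0.56 0 0 0.1;3.69 0.56 0 0 0.1;3.69 0.56 0 0 0.1;3.69 0.56 0 0 0.1;3.69 0.56 0 0 0.1"}}

```text
clock: 12.78
position: [0.5571, -0.2127, 0.1893]
ee_rot: [2.22, 2.222, 0.001]
force: [1.3, -0.3, -0.6]
width: 0.546
gripper_force: 0.0
```

Request:
{"op": "play_rows", "data": {"increments": "3.69 0.56 0 0 0.1;3.69 0.56 0 0 0.1;3.69 0.56 0 0 0.1;3.69 0.56 0 0 0.1;3.69 0.56 0 0 0.1"}}

```text
clock: 13.2
position: [0.5849, -0.028, 0.1894]
ee_rot: [2.22, 2.222, 0.002]
force: [0.0, 0.4, -0.1]
width: 0.554
gripper_force: 0.0
```

Request:
{"op": "play_rows", "data": {"increments": "0 0 0 0 0.1;0 0 0 0 0.1;0 0 0 0 0.1"}}

```text
clock: 13.45
position: [0.5848, -0.0302, 0.1891]
ee_rot: [2.22, 2.222, 0.0]
force: [0.3, 0.5, -0.5]
width: 0.549
gripper_force: 0.0
```

Run:
```python
from h import *
go(.585,-.030,.067)
a=vision.get_image("top");b=vision.get_image("scene");print(tray(a),tray(b));save(a,"g.png",(170,290,380,540),4)
```

```text
t 13.45 pos [ 0.5848 -0.0302  0.1891] tooly deg 0.1 shift cm [2.000e-02 1.000e-02 1.221e+01] j7 0.17 w 0.5493175663632305
[(array([ 0.4971, -0.3505]), array([0.1926, 0.1911]), 75.8), (array([ 0.5269, -0.3974]), array([0.0587, 0.0534]), 19.9), (array([ 0.3904, -0.5124]), array([0.1177, 0.0144]), 0.4)] [(array([ 0.396 , -0.5113]), array([0.1303, 0.0167]), 0.2), (array([ 0.4261, -0.418 ]), array([0.0578, 0.1235]), 43.2), (array([ 0.5372, -0.3614]), array([0.2048, 0.1219]), 77.4)]
```

View pics/g.png

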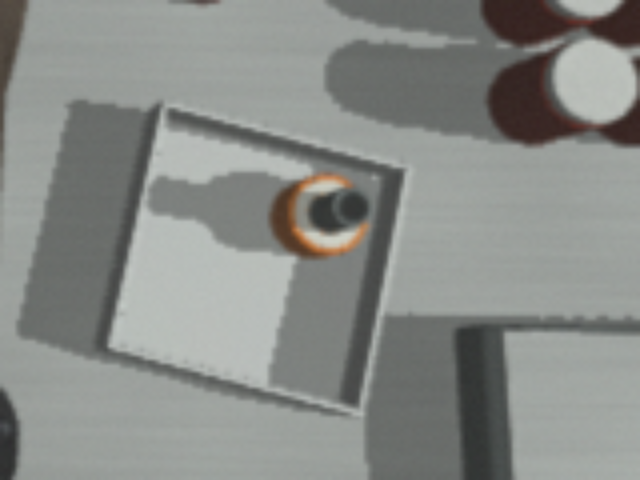

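Orange stands upright in its slot (at (325, 212)), and the tray has not moved. Now green.

Request:
{"op": "play_rows", "data": {"increments": "0 0 3.5 0 0.1;0 0 3.5 0 0.1;0 0 3 0 0.1;0 0 1.9 0 0.1;0 0 0 0 0.1"}}

```text
clock: 13.97
position: [0.5818, -0.0314, 0.066]
ee_rot: [-2.22, -2.217, 0.008]
force: [-1.3, -0.3, -0.5]
width: 0.549
gripper_force: 0.0
```

Request:
{"op": "play_rows", "data": {"increments": "0 0 0 0 -1;0 0 0 0 -1;0 0 0 0 -1;0 0 0 0 -1;0 0 0 0 -1"}}

```text
clock: 14.38
position: [0.5855, -0.0299, 0.0711]
ee_rot: [2.22, 2.222, 0.003]
force: [-1.7, 0.2, 6.5]
width: 0.306
gripper_force: 39.8
```

Request:
{"op": "play_rows", "data": {"increments": "0 0 0 0 -1;0 0 0 0 -1;0 0 -1.5 0 -1;0 0 -2 0 -1;0 0 -2 0 -1"}}

```text
clock: 14.8
position: [0.5843, -0.0297, 0.1253]
ee_rot: [-2.22, -2.222, 0.001]
force: [0.5, -0.2, 0.4]
width: 0.309
gripper_force: 39.8
```

Request:
{"op": "play_rows", "data": {"increments": "0 0 -1.5 0 -1;0 0 -1.5 0 -1;0 0 -0.5 0 -1;0 0 0 0 -1"}}

```text
clock: 15.13
position: [0.5856, -0.0297, 0.1611]
ee_rot: [2.219, 2.222, 0.004]
force: [-0.1, 0.0, -2.3]
width: 0.308
gripper_force: 39.8
```

Run:
```python
from h import *
go(.4529,-.379,.16);print(arm.observe()["gripper_force"])
b=vision.get_image("scene");W=world(b)
for d in cut_out("roll_green_mid",b)[:4]:
  w=W[d["mask"]]; print(d["confidence"],d["point"],np.nanpercentile(w,1,axis=0).round(3),np.nanpercentile(w,99,axis=0).round(3))
```

```text
t 15.13 pos [ 0.5856 -0.0297  0.1611] tooly deg 0.1 shift cm [-34.91 -13.31   0.06] j7 0.19 w 0.3075072990745543
39.76329937686387
0.91 [234.1, 232.9] [ 0.781 -0.121 -0.003] [ 0.839 -0.063  0.086]
0.88 [222.8, 405.2] [0.394 0.189 0.004] [0.449 0.246 0.086]
0.58 [182.8, 308.2] [ 0.562 -0.055  0.103] [ 0.618 -0.001  0.187]
```

Request:
{"op": "play_rows", "data": {"increments": "-3.49 -1.33 0 0 -1;-3.49 -1.33 0 0 -1;-3.49 -1.33 0 0 -1;-3.49 -1.33 0 0 -1;-3.49 -1.33 0 0 -1"}}

```text
clock: 15.65
position: [0.5169, -0.2055, 0.1586]
ee_rot: [-2.219, -2.222, 0.001]
force: [1.1, -0.9, -0.9]
width: 0.313
gripper_force: 39.8
```

Request:
{"op": "play_rows", "data": {"increments": "-3.49 -1.33 0 0 -1;-3.49 -1.33 0 0 -1;-3.49 -1.33 0 0 -1;-3.49 -1.33 0 0 -1;-3.49 -1.33 0 0 -1"}}

```text
clock: 16.07
position: [0.4507, -0.38, 0.1584]
ee_rot: [-2.219, -2.222, 0.0]
force: [0.8, -0.4, -1.2]
width: 0.308
gripper_force: 39.8
```

Request:
{"op": "play_rows", "data": {"increments": "0 0 0 0 -1;0 0 0 0 -1;0 0 0 0 -1"}}

```text
clock: 16.32
position: [0.4517, -0.3782, 0.1585]
ee_rot: [-2.219, -2.22, -0.0]
force: [0.9, 1.0, -0.9]
width: 0.316
gripper_force: 39.8
```

Run:
```python
from h import *
go(.4529,-.379,.067);print(arm.observe()["gripper_force"])
b=vision.get_image("scene");W=world(b);a=vision.get_image("top");print(tray(a))
for q in("roll_green_mid","roll_orange_mid"):
 for d in cut_out(q,b)[:3]:
  w=W[d["mask"]]; print(d["confidence"],d["point"],np.nanpercentile(w,1,axis=0).round(3),np.nanpercentile(w,99,axis=0).round(3))
```

```text
t 16.32 pos [ 0.4517 -0.3782  0.1585] tooly deg 0.0 shift cm [-0.09  0.13  9.15] j7 0.86 w 0.3155308799682845
39.763171183676604
[(array([ 0.4971, -0.3499]), array([0.1912, 0.1912]), 76.1), (array([ 0.5283, -0.3942]), array([0.0458, 0.0575]), 81.6)]
0.94 [230.9, 232.8] [ 0.775 -0.12  -0.001] [ 0.839 -0.062  0.088]
0.93 [220.1, 405.5] [0.389 0.188 0.001] [0.449 0.246 0.087]
0.73 [114.4, 267.8] [ 0.431 -0.402  0.101] [ 0.485 -0.346  0.185]
0.8 [145.4, 243.8] [ 0.506 -0.452  0.002] [ 0.563 -0.371  0.092]
```

Request:
{"op": "play_rows", "data": {"increments": "0 0 2.5 0 -1;0 0 2.5 0 -1;0 0 2.4 0 -1;0 0 1 0 -1;0 0 0.3 0 -1"}}

```text
clock: 16.93
position: [0.4516, -0.3772, 0.0709]
ee_rot: [-2.216, -2.222, 0.001]
force: [-1.1, 0.4, -1.1]
width: 0.313
gripper_force: 39.8
```

Request:
{"op": "play_rows", "data": {"increments": "0 0 0.3 0 -1;0 0 0 0 -1;0 0 0 0 0;0 0 0 0 0.1;0 0 0 0 0.1"}}

```text
clock: 17.35
position: [0.4527, -0.3794, 0.0708]
ee_rot: [2.219, 2.221, 0.001]
force: [0.8, 0.0, -0.1]
width: 0.484
gripper_force: 0.0
```

Request:
{"op": "play_rows", "data": {"increments": "0 0 -2 0 0.1;0 0 -3.5 0 0.1;0 0 -3.5 0 0.1;0 0 -3 0 0.1"}}

```text
clock: 17.68
position: [0.4521, -0.3794, 0.1924]
ee_rot: [2.22, 2.221, 0.0]
force: [0.0, -1.1, 0.1]
width: 0.551
gripper_force: 0.0
```

Run:
```python
from h import *
go(.5845,.0412,.19)
```

```text
t 17.68 pos [ 0.4521 -0.3794  0.1924] tooly deg 0.0 shift cm [42.05 13.26  0.21] j7 0.84 w 0.5513836413430955
```

Move to cream: 12 rows of (3.5, 1.1).

Request:
{"op": "play_rows", "data": {"increments": "3.5 1.1 0 0 0.1;3.5 1.1 0 0 0.1;3.5 1.1 0 0 0.1;3.5 1.1 0 0 0.1;3.5 1.1 0 0 0.1"}}

```text
clock: 18.1
position: [0.5074, -0.2024, 0.1906]
ee_rot: [2.22, 2.221, 0.002]
force: [0.1, 0.5, -0.3]
width: 0.554
gripper_force: 0.0
```

Request:
{"op": "play_rows", "data": {"increments": "3.5 1.1 0 0 0.1;3.5 1.1 0 0 0.1;3.5 1.1 0 0 0.1;3.5 1.1 0 0 0.1;3.5 1.1 0 0 0.1"}}

```text
clock: 18.52
position: [0.5623, -0.0271, 0.1906]
ee_rot: [2.22, 2.222, 0.002]
force: [1.7, -0.8, 0.4]
width: 0.549
gripper_force: 0.0
```

Request:
{"op": "play_rows", "data": {"increments": "3.5 1.1 0 0 0.1;3.5 1.1 0 0 0.1;0 0 0 0 0.1;0 0 0 0 0.1;0 0 0 0 0.1"}}

```text
clock: 18.93
position: [0.5837, 0.0407, 0.1901]
ee_rot: [2.22, 2.222, 0.0]
force: [0.0, -1.0, 0.3]
width: 0.551
gripper_force: 0.0
```

Run:
```python
from h import *
go(.5845,.0412,.067)
a=vision.get_image("top");b=vision.get_image("scene");print(tray(a))
for p in(a,b):
 W=world(p)
 for q in("roll_green_mid","roll_orange_mid"):
  for d in cut_out(q,p)[:3]:
   w=W[d["mask"]]; print(d["confidence"],d["point"],np.nanpercentile(w,1,axis=0).round(3),np.nanpercentile(w,99,axis=0).round(3))
```

```text
t 18.93 pos [0.5837 0.0407 0.1901] tooly deg 0.1 shift cm [ 0.05  0.07 12.31] j7 0.03 w 0.5507178531549195
[(array([ 0.4965, -0.3504]), array([0.1925, 0.1916]), 75.7), (array([ 0.5274, -0.3985]), array([0.0585, 0.0561]), 20.9), (array([ 0.4511, -0.376 ]), array([0.0553, 0.0564]), 0.5), (array([ 0.3896, -0.5125]), array([0.0151, 0.119 ]), 89.8)]
0.83 [247.7, 450.9] [ 0.421 -0.422  0.004] [ 0.479 -0.348  0.092]
0.78 [132.8, 355.3] [ 0.776 -0.117  0.004] [ 0.829 -0.062  0.087]
0.65 [257.7, 251.3] [0.386 0.189 0.002] [0.442 0.245 0.088]
0.67 [222.5, 459.4] [ 0.497 -0.451  0.002] [ 0.564 -0.371  0.093]
0.88 [220.9, 403.9] [ 0.394  0.188 -0.001] [0.449 0.246 0.086]
0.8 [233.8, 236.0] [ 0.758 -0.158 -0.003] [ 0.839 -0.063  0.086]
0.66 [272.5, 295.0] [0.751 0.111 0.002] [0.806 0.169 0.074]
0.64 [145.0, 246.3] [ 0.485 -0.445  0.006] [ 0.562 -0.373  0.092]
```

Request:
{"op": "play_rows", "data": {"increments": "0 0 3.5 0 0.1;0 0 3.5 0 0.1;0 0 3 0 0.1;0 0 1.9 0 0.1;0 0 0 0 0.1"}}

```text
clock: 19.65
position: [0.5808, 0.0406, 0.0669]
ee_rot: [-2.218, -2.219, 0.009]
force: [-1.3, 0.4, -0.9]
width: 0.548
gripper_force: 0.0
```

Request:
{"op": "play_rows", "data": {"increments": "0 0 0 0 -1;0 0 0 0 -1;0 0 0 0 -1;0 0 0 0 -1;0 0 0 0 -1"}}

```text
clock: 20.07
position: [0.5846, 0.0413, 0.0722]
ee_rot: [2.219, 2.222, 0.003]
force: [-1.5, -0.1, 5.5]
width: 0.324
gripper_force: 39.9
```

Request:
{"op": "play_rows", "data": {"increments": "0 0 0 0 -1;0 0 0 0 -1;0 0 -1.5 0 -1;0 0 -2 0 -1;0 0 -2 0 -1"}}

```text
clock: 20.48
position: [0.5833, 0.0412, 0.1264]
ee_rot: [-2.22, -2.222, 0.001]
force: [0.2, -0.5, -1.6]
width: 0.322
gripper_force: 39.9
```

Request:
{"op": "play_rows", "data": {"increments": "0 0 -1.5 0 -1;0 0 -1.5 0 -1;0 0 -0.5 0 -1;0 0 0 0 -1"}}

```text
clock: 20.82
position: [0.5846, 0.0414, 0.1623]
ee_rot: [2.219, 2.222, 0.004]
force: [-0.9, 0.1, -1.5]
width: 0.32
gripper_force: 39.9
```

Run:
```python
from h import *
go(.545,-.324,.16);print(arm.observe()["gripper_force"])
b=vision.get_image("scene");W=world(b)
for d in cut_out("roll_cream_mid",b)[:4]:
  w=W[d["mask"]]; print(d["confidence"],d["point"],np.nanpercentile(w,1,axis=0).round(3),np.nanpercentile(w,99,axis=0).round(3))
```

```text
t 20.82 pos [0.5846 0.0414 0.1623] tooly deg 0.1 shift cm [-36.53  -4.     0.19] j7 0.05 w 0.3197930459132691
39.91974687203765
0.86 [194.0, 324.4] [ 0.463 -0.097 -0.001] [0.618 0.071 0.188]
0.28 [244.4, 330.8] [ 0.528 -0.134  0.002] [0.71  0.308 0.12 ]
```

Request:
{"op": "play_rows", "data": {"increments": "-3.65 -0.4 0 0 -1;-3.65 -0.4 0 0 -1;-3.65 -0.4 0 0 -1;-3.65 -0.4 0 0 -1;-3.65 -0.4 0 0 -1"}}

```text
clock: 21.33
position: [0.5628, -0.1427, 0.1595]
ee_rot: [-2.219, -2.222, 0.002]
force: [-0.1, -0.5, -0.9]
width: 0.323
gripper_force: 39.9
```

Request:
{"op": "play_rows", "data": {"increments": "-3.65 -0.4 0 0 -1;-3.65 -0.4 0 0 -1;-3.65 -0.4 0 0 -1;-3.65 -0.4 0 0 -1;-3.65 -0.4 0 0 -1"}}

```text
clock: 21.75
position: [0.543, -0.3252, 0.1593]
ee_rot: [-2.219, -2.221, 0.001]
force: [0.6, 0.3, -0.9]
width: 0.32
gripper_force: 39.9
```

Request:
{"op": "play_rows", "data": {"increments": "0 0 0 0 -1;0 0 0 0 -1;0 0 0 0 -1"}}

```text
clock: 22.0
position: [0.5435, -0.3232, 0.1593]
ee_rot: [-2.219, -2.22, 0.0]
force: [-0.4, -0.1, -1.1]
width: 0.323
gripper_force: 39.9
```

Run:
```python
from h import *
go(.545,-.324,.067);print(arm.observe()["gripper_force"])
b=vision.get_image("scene");W=world(b);a=vision.get_image("top");print(tray(a))
for q in("roll_cream_mid","roll_orange_mid"):
 for d in cut_out(q,b)[:3]:
  w=W[d["mask"]]; print(d["confidence"],d["point"],np.nanpercentile(w,1,axis=0).round(3),np.nanpercentile(w,99,axis=0).round(3))
```

```text
t 22.0 pos [ 0.5435 -0.3232  0.1593] tooly deg 0.0 shift cm [-0.09  0.16  9.23] j7 0.69 w 0.32330960076607596
39.91992965340614
[(array([ 0.506 , -0.3131]), array([0.115 , 0.1901]), 76.0), (array([ 0.4496, -0.354 ]), array([0.0173, 0.0315]), 67.4)]
0.67 [133.9, 258.3] [ 0.52  -0.342  0.104] [ 0.576 -0.292  0.185]
0.83 [149.0, 242.7] [ 0.496 -0.426  0.001] [ 0.572 -0.312  0.101]
```

Request:
{"op": "play_rows", "data": {"increments": "0 0 2.5 0 -1;0 0 2.5 0 -1;0 0 2.4 0 -1;0 0 1 0 -1;0 0 0.4 0 -1"}}

```text
clock: 22.62
position: [0.5434, -0.3223, 0.0709]
ee_rot: [-2.217, -2.222, 0.001]
force: [-0.6, 0.1, -2.3]
width: 0.319
gripper_force: 39.9
```

Request:
{"op": "play_rows", "data": {"increments": "0 0 0.3 0 -1;0 0 0 0 -1;0 0 0 0 0;0 0 0 0 0.1;0 0 0 0 0.1"}}

```text
clock: 23.03
position: [0.5447, -0.3242, 0.0709]
ee_rot: [2.219, 2.221, 0.001]
force: [0.3, 0.8, -0.3]
width: 0.49
gripper_force: 0.0
```

Request:
{"op": "play_rows", "data": {"increments": "0 0 -2 0 0.1;0 0 -3.5 0 0.1;0 0 -3.5 0 0.1;0 0 -3 0 0.1"}}

```text
clock: 23.37
position: [0.5442, -0.3243, 0.1925]
ee_rot: [2.22, 2.221, 0.001]
force: [0.5, -0.8, 0.2]
width: 0.548
gripper_force: 0.0
```

Request:
{"op": "play_rows", "data": {"increments": "3.65 0.34 0 0 0.1;3.65 0.34 0 0 0.1;3.65 0.34 0 0 0.1;3.65 0.34 0 0 0.1;3.65 0.34 0 0 0.1"}}

```text
clock: 23.78
position: [0.561, -0.1398, 0.1906]
ee_rot: [2.22, 2.221, 0.002]
force: [1.2, 0.1, -0.2]
width: 0.548
gripper_force: 0.0
```

Request:
{"op": "play_rows", "data": {"increments": "3.65 0.34 0 0 0.1;3.65 0.34 0 0 0.1;3.65 0.34 0 0 0.1;3.65 0.34 0 0 0.1;3.65 0.34 0 0 0.1"}}

```text
clock: 24.2
position: [0.5778, 0.043, 0.1906]
ee_rot: [2.22, 2.222, 0.002]
force: [1.2, 0.3, -0.1]
width: 0.554
gripper_force: 0.0
```

Request:
{"op": "play_rows", "data": {"increments": "3.65 0.34 0 0 0.1;3.65 0.34 0 0 0.1;0 0 0 0 0.1;0 0 0 0 0.1;0 0 0 0 0.1"}}

```text
clock: 24.62
position: [0.5846, 0.1138, 0.1902]
ee_rot: [2.22, 2.222, 0.0]
force: [-0.2, -0.0, 1.2]
width: 0.551
gripper_force: 0.0
```

Run:
```python
from h import *
go(.5835,.1145,.067)
a=vision.get_image("top");b=vision.get_image("scene");print(tray(a))
A=cv2.resize(a["frame"][150:290,205:525,::-1],None,fx=2.4,fy=2.4,interpolation=cv2.INTER_CUBIC)
cv2.imwrite("pics/i.png",A)
```

```text
t 24.62 pos [0.5846 0.1138 0.1902] tooly deg 0.1 shift cm [ 0.08 -0.12 12.32] j7 -0.1 w 0.5512291636231805
[(array([ 0.4968, -0.3505]), array([0.1918, 0.1906]), 76.0), (array([ 0.5414, -0.32  ]), array([0.0581, 0.055 ]), 19.7), (array([ 0.5273, -0.3985]), array([0.0587, 0.0551]), 18.4), (array([ 0.4512, -0.3756]), array([0.0557, 0.0558]), 1.5), (array([ 0.3906, -0.5124]), array([0.0147, 0.1177]), 90.0)]
```

View pics/i.png

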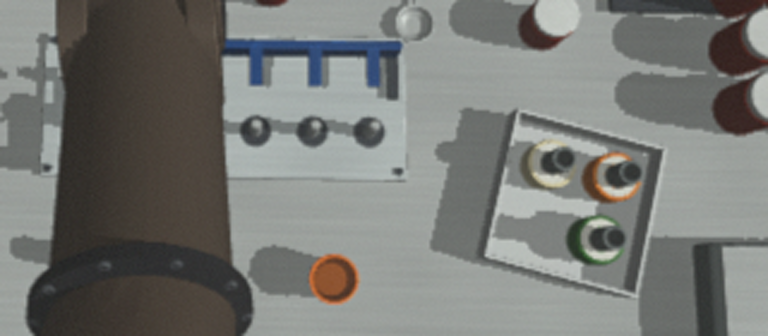

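Three rolls stand in the tray, and the free slot is the lower left one at (525, 230). Now red.

Request:
{"op": "play_rows", "data": {"increments": "0 0 3.5 0 0.1;0 0 3.5 0 0.1;0 0 3 0 0.1;0 0 1.9 0 0.1;0 0 0 0 0.1"}}

```text
clock: 25.13
position: [0.5818, 0.112, 0.0671]
ee_rot: [-2.221, -2.218, 0.009]
force: [-0.3, -0.2, 0.1]
width: 0.55
gripper_force: 0.0
```

Request:
{"op": "play_rows", "data": {"increments": "0 0 0 0 -1;0 0 0 0 -1;0 0 0 0 -1;0 0 0 0 -1;0 0 0 0 -1"}}

```text
clock: 25.55
position: [0.5852, 0.1144, 0.0721]
ee_rot: [2.22, 2.222, 0.003]
force: [-1.4, -0.6, 6.8]
width: 0.317
gripper_force: 39.8
```

Request:
{"op": "play_rows", "data": {"increments": "0 0 0 0 -1;0 0 0 0 -1;0 0 -1.5 0 -1;0 0 -2 0 -1;0 0 -2 0 -1"}}

```text
clock: 25.97
position: [0.584, 0.1141, 0.1264]
ee_rot: [-2.22, -2.222, 0.001]
force: [-0.3, -0.0, -0.8]
width: 0.319
gripper_force: 39.8
```

Request:
{"op": "play_rows", "data": {"increments": "0 0 -1.5 0 -1;0 0 -1.5 0 -1;0 0 -0.5 0 -1;0 0 0 0 -1"}}

```text
clock: 26.3
position: [0.5853, 0.1145, 0.1622]
ee_rot: [2.219, 2.222, 0.004]
force: [0.3, 0.2, -1.5]
width: 0.319
gripper_force: 39.8
```

Run:
```python
from h import *
go(.4715,-.3054,.16);print(arm.observe()["gripper_force"])
b=vision.get_image("scene");W=world(b)
for d in cut_out("roll_red_mid",b)[:4]:
  w=W[d["mask"]]; print(d["confidence"],d["point"],np.nanpercentile(w,1,axis=0).round(3),np.nanpercentile(w,99,axis=0).round(3))
```

```text
t 26.3 pos [0.5853 0.1145 0.1622] tooly deg 0.1 shift cm [-41.97 -11.43   0.15] j7 -0.09 w 0.3191280595823528
39.76261558011174
0.96 [205.9, 340.8] [0.564 0.093 0.106] [0.617 0.143 0.188]
```

12 rows of (-3.5, -0.95).

Request:
{"op": "play_rows", "data": {"increments": "-3.5 -0.95 0 0 -1;-3.5 -0.95 0 0 -1;-3.5 -0.95 0 0 -1;-3.5 -0.95 0 0 -1;-3.5 -0.95 0 0 -1"}}

```text
clock: 26.82
position: [0.5357, -0.0622, 0.1596]
ee_rot: [-2.219, -2.222, 0.002]
force: [1.0, -0.7, -1.1]
width: 0.32
gripper_force: 39.8
```

Request:
{"op": "play_rows", "data": {"increments": "-3.5 -0.95 0 0 -1;-3.5 -0.95 0 0 -1;-3.5 -0.95 0 0 -1;-3.5 -0.95 0 0 -1;-3.5 -0.95 0 0 -1"}}

```text
clock: 27.23
position: [0.4884, -0.2371, 0.1596]
ee_rot: [-2.219, -2.222, 0.001]
force: [0.5, 0.2, -0.9]
width: 0.312
gripper_force: 39.8
```

Request:
{"op": "play_rows", "data": {"increments": "-3.5 -0.95 0 0 -1;-3.5 -0.95 0 0 -1;0 0 0 0 -1;0 0 0 0 -1;0 0 0 0 -1"}}

```text
clock: 27.65
position: [0.4703, -0.3053, 0.1596]
ee_rot: [-2.22, -2.221, 0.0]
force: [0.6, 0.1, -2.3]
width: 0.322
gripper_force: 39.8
```

Run:
```python
from h import *
go(.4715,-.3054,.067);print(arm.observe()["gripper_force"])
b=vision.get_image("scene");W=world(b);a=vision.get_image("top");print(tray(a))
for q in("roll_red_mid","roll_orange_mid"):
 for d in cut_out(q,b)[:3]:
  w=W[d["mask"]]; print(d["confidence"],d["point"],np.nanpercentile(w,1,axis=0).round(3),np.nanpercentile(w,99,axis=0).round(3))
```

```text
t 27.65 pos [ 0.4703 -0.3053  0.1596] tooly deg 0.0 shift cm [-0.02  0.13  9.26] j7 0.71 w 0.3218455050955067
39.76307451725006
[(array([ 0.5081, -0.3066]), array([0.1039, 0.1921]), 76.8), (array([ 0.5446, -0.3119]), array([0.039 , 0.0593]), 78.9)]
0.76 [127.4, 276.3] [ 0.448 -0.332  0.101] [ 0.502 -0.274  0.185]
0.21 [248.1, 264.5] [ 0.72  -0.034 -0.001] [0.811 0.054 0.074]
0.63 [142.2, 243.8] [ 0.485 -0.46   0.002] [ 0.563 -0.371  0.093]
```

Request:
{"op": "play_rows", "data": {"increments": "0 0 2.5 0 -1;0 0 2.5 0 -1;0 0 2.4 0 -1;0 0 1 0 -1;0 0 0.4 0 -1"}}

```text
clock: 28.27
position: [0.4702, -0.3045, 0.0711]
ee_rot: [-2.217, -2.222, 0.001]
force: [-0.2, -0.1, -1.5]
width: 0.319
gripper_force: 39.8
```

Request:
{"op": "play_rows", "data": {"increments": "0 0 0.3 0 -1;0 0 0 0 -1;0 0 0 0 0;0 0 0 0 0.1;0 0 0 0 0.1"}}

```text
clock: 28.68
position: [0.4715, -0.3063, 0.0707]
ee_rot: [2.219, 2.221, 0.001]
force: [-0.1, 0.1, 0.3]
width: 0.486
gripper_force: 0.0
```

Request:
{"op": "play_rows", "data": {"increments": "0 0 -2 0 0.1;0 0 -3.5 0 0.1;0 0 -3.5 0 0.1;0 0 -3.5 0 0.1;0 0 -2.5 0 0.1"}}

```text
clock: 29.1
position: [0.4714, -0.3067, 0.2235]
ee_rot: [2.219, 2.219, 0.002]
force: [1.0, 0.2, -0.1]
width: 0.55
gripper_force: 0.0
```

Request:
{"op": "play_rows", "data": {"increments": "3.6 0.4 0 0 0.1;3.6 0.4 0 0 0.1;3.6 0.4 0 0 0.1;3.6 0.4 0 0 0.1;3.6 0.4 0 0 0.1"}}

```text
clock: 29.52
position: [0.4907, -0.1244, 0.2206]
ee_rot: [2.22, 2.221, 0.002]
force: [0.7, 0.0, -0.6]
width: 0.549
gripper_force: 0.0
```

Request:
{"op": "play_rows", "data": {"increments": "3.6 0.4 0 0 0.1;3.6 0.4 0 0 0.1;3.6 0.4 0 0 0.1;3.6 0.4 0 0 0.1;3.6 0.4 0 0 0.1"}}

```text
clock: 29.93
position: [0.5106, 0.0559, 0.2206]
ee_rot: [2.22, 2.222, 0.002]
force: [0.6, -1.2, 0.3]
width: 0.551
gripper_force: 0.0
```

Run:
```python
from h import *
go(.5285,.2345,.102)
a=vision.get_image("top");b=vision.get_image("scene");print(tray(a))
A=cv2.resize(a["frame"][150:290,205:525,::-1],None,fx=2.4,fy=2.4,interpolation=cv2.INTER_CUBIC)
cv2.imwrite("pics/j.png",A)
for p in(a,b):
  W=world(p); m=(W[...,2]>.125)&(W[...,2]<.142)&(W[...,0]>.48)&(W[...,0]<.56)&(W[...,1]>.2)&(W[...,1]<.29)
  w=W[m]
  if len(w): print(len(w),(w.min(0)+w.max(0))/2,w.min(0),w.max(0))
```

```text
t 29.93 pos [0.5106 0.0559 0.2206] tooly deg 0.0 shift cm [17.86  1.79 11.87] j7 -0.1 w 0.5505401060250847
[(array([ 0.4966, -0.3504]), array([0.192 , 0.1906]), 75.7), (array([ 0.5414, -0.3196]), array([0.0583, 0.0547]), 21.9), (array([ 0.5268, -0.3969]), array([0.0586, 0.0542]), 19.9), (array([ 0.4687, -0.3032]), array([0.0585, 0.0571]), 3.6), (array([ 0.4508, -0.3757]), array([0.0575, 0.0553]), 8.6), (array([ 0.3897, -0.5124]), array([0.0149, 0.1191]), 89.8)]
50 [0.52362083 0.2346601  0.13213072] [0.51303427 0.22387983 0.12542235] [0.53420738 0.24544036 0.1388391 ]
60 [0.529053   0.2350683  0.13344586] [0.51611534 0.22362401 0.12555611] [0.54199065 0.2465126  0.1413356 ]
```

View pics/j.png

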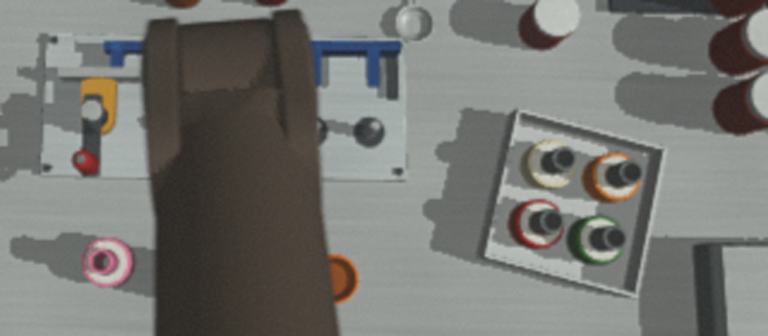

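All four rolls stand in the tray. The red grip is at (85, 160), with the keeper still back. Now I return to the crank.

Request:
{"op": "play_rows", "data": {"increments": "3.6 0.35 0 0 0.1;3.6 0.35 0 0 0.1;3.6 0.35 0 0 0.1;3.6 0.35 0 0 0.1;3.5 0.35 0 0 0.1", "grip_force": 25}}

```text
clock: 30.45
position: [0.528, 0.2346, 0.2205]
ee_rot: [2.221, 2.222, 0.002]
force: [1.1, -0.4, 0.0]
width: 0.548
gripper_force: 0.0
```

Request:
{"op": "play_rows", "data": {"increments": "0 0 0 0 0.1;0 0 0 0 0.1;0 0 3 0 0.1;0 0 3 0 0.1;0 0 3 0 0.1"}}

```text
clock: 30.87
position: [0.5286, 0.2313, 0.1298]
ee_rot: [2.222, 2.219, 0.003]
force: [0.5, -0.5, -0.4]
width: 0.551
gripper_force: 0.0
```

Request:
{"op": "play_rows", "data": {"increments": "0 0 2.2 0 0.1;0 0 0.8 0 0.1;0 0 0 0 0.1;0 0 0 0 -1;0 0 0 0 -1"}}

```text
clock: 31.28
position: [0.5291, 0.233, 0.1015]
ee_rot: [2.221, 2.221, 0.004]
force: [0.2, 0.5, 0.1]
width: 0.451
gripper_force: 0.0
```

Request:
{"op": "play_rows", "data": {"increments": "0 0 0 0 -1;0 0 0 0 -1;0 0 0 0 -1;0 0 0 0 -1;0 0 0 0 -1"}}

```text
clock: 31.7
position: [0.5265, 0.2335, 0.1007]
ee_rot: [-2.218, -2.222, 0.001]
force: [-6.9, -0.2, 9.4]
width: 0.265
gripper_force: 25.0
```

Run:
```python
from h import *
go(.5285,.2345,.102); print(arm.observe()["force"])
t=np.radians(np.linspace(180,58,16)); print(" ".join("%.2f %.2f;"%(dy,dx) for dx,dy in zip(np.diff(6.5*np.cos(t)),np.diff(6.5*np.sin(t)))))
```

```text
t 31.7 pos [0.5265 0.2335 0.1007] tooly deg 0.1 shift cm [ 0.1   0.2  -0.13] j7 -0.35 w 0.26496453125468844
[-6.93956604 -0.23559221  9.43077738]
0.92 0.07; 0.90 0.19; 0.86 0.32; 0.81 0.44; 0.74 0.55; 0.65 0.65; 0.56 0.73; 0.45 0.81; 0.33 0.86; 0.20 0.90; 0.07 0.92; -0.06 0.92; -0.19 0.90; -0.31 0.87; -0.43 0.81;
```

Request:
{"op": "play_rows", "data": {"increments": "0.92 0 -0.1 0 -1;0.90 0.19 -0.1 0 -1;0.86 0.32 0 0 -1;0.81 0.44 0 0 -1;0.74 0.55 0 0 -1"}}

```text
clock: 32.12
position: [0.5406, 0.2748, 0.101]
ee_rot: [-2.219, -2.222, 0.007]
force: [-2.5, -2.7, -6.1]
width: 0.264
gripper_force: 25.0
```

Request:
{"op": "play_rows", "data": {"increments": "0.65 0.65 0 0 -1;0.56 0.73 0 0 -1;0.45 0.81 0 0 -1;0.33 0.86 0 0 -1;0 0 0 0 -1"}}

```text
clock: 32.53
position: [0.5755, 0.297, 0.1012]
ee_rot: [2.22, 2.223, 0.004]
force: [3.7, 5.7, -16.4]
width: 0.269
gripper_force: 25.0
```

Request:
{"op": "play_rows", "data": {"increments": "0.20 0.90 0 0 -1;0.07 0.92 0 0 -1;-0.06 0.92 0 0 -1;-0.19 0.9 0 0 -1;-0.31 0.87 0 0 -1"}}

```text
clock: 32.95
position: [0.6193, 0.2927, 0.1012]
ee_rot: [-2.22, -2.223, 0.0]
force: [0.2, 3.6, -16.1]
width: 0.263
gripper_force: 25.0
```

Request:
{"op": "play_rows", "data": {"increments": "-0.43 0.81 0 0 -1;-0.53 0.75 0 0 -1;0 0 0 0 -1;0 0 0 0 -1;0 0 0 0 -1"}}

```text
clock: 33.37
position: [0.6356, 0.2816, 0.1013]
ee_rot: [2.221, 2.22, 0.001]
force: [5.8, 4.1, -21.7]
width: 0.266
gripper_force: 25.0
```

Request:
{"op": "play_rows", "data": {"increments": "0 0 0 0 0.1;0 0 0 0 0.1;0 0 0 0 0.1;0 0 0 0 0.1;0 0 -1 0 0.1"}}

```text
clock: 33.78
position: [0.6335, 0.2822, 0.1113]
ee_rot: [-2.221, -2.222, 0.002]
force: [-0.5, -0.2, -0.1]
width: 0.539
gripper_force: 0.0
```

Request:
{"op": "play_rows", "data": {"increments": "0 0 -3 0 0.1;0 0 -3.5 0 0.1;0 0 -3.5 0 0.1;0 0 -2 0 0.1;0 0 0 0 0.1"}}

```text
clock: 34.2
position: [0.6367, 0.2836, 0.2392]
ee_rot: [2.218, 2.22, 0.015]
force: [0.4, 0.8, 0.8]
width: 0.553
gripper_force: 0.0
```

Request:
{"op": "play_rows", "data": {"increments": "0 -3.5 0 0 0.1;0 -3.5 0 0 0.1;0 -3.5 0 0 0.1;0 -3.5 0 0 0.1;0 0 0 0 0.1"}}

```text
clock: 34.62
position: [0.4872, 0.2833, 0.2318]
ee_rot: [-2.213, -2.225, 0.005]
force: [-0.1, -0.3, -0.5]
width: 0.553
gripper_force: 0.0
```

Run:
```python
from h import *
go(.5285,.2345,.102)
a=vision.get_image("top");b=vision.get_image("scene");print(tray(a))
A=cv2.resize(a["frame"][150:290,205:525,::-1],None,fx=1.8,fy=1.8,interpolation=cv2.INTER_CUBIC)
B=cv2.resize(b["frame"][130:310,180:500,::-1],None,fx=1.8,fy=1.8,interpolation=cv2.INTER_CUBIC)
cv2.imwrite("pics/k.png",np.vstack([A,B]))
for p in(a,b):
  W=world(p)
  for d in cut_out("keeper_bar",p)[:1]:
    w=W[d["mask"]]; print(np.nanmedian(w,0).round(3),np.nanpercentile(w,2,axis=0).round(3),np.nanpercentile(w,98,axis=0).round(3))
```

```text
t 34.62 pos [0.4872 0.2833 0.2318] tooly deg 0.3 shift cm [-4.91  4.17 12.96] j7 -0.51 w 0.5527155151241739
[(array([ 0.4968, -0.3502]), array([0.192 , 0.1907]), 75.8), (array([ 0.5416, -0.3191]), array([0.0573, 0.0538]), 23.9), (array([ 0.5272, -0.3979]), array([0.0586, 0.0531]), 19.0), (array([ 0.4691, -0.304 ]), array([0.0578, 0.0576]), 69.0), (array([ 0.4512, -0.3758]), array([0.0555, 0.058 ]), 1.1), (array([ 0.3896, -0.5125]), array([0.1191, 0.0149]), 0.4)]
[0.763 0.14  0.068] [ 0.742  0.112 -0.001] [0.798 0.171 0.073]
[0.658 0.086 0.049] [ 0.612 -0.124  0.023] [0.664 0.275 0.065]
```

View pics/k.png

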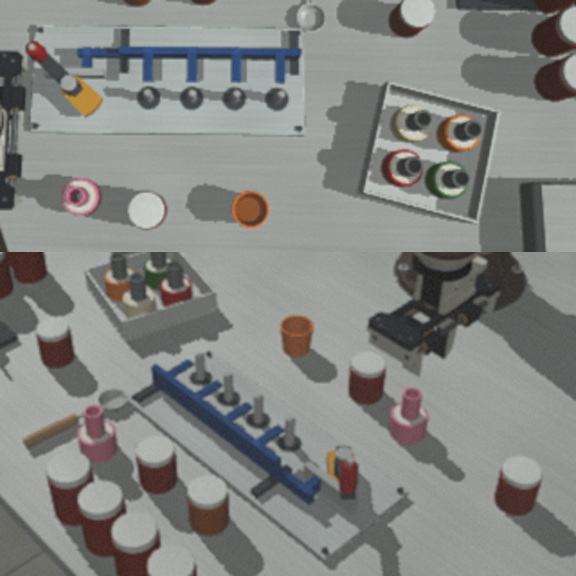

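The keeper is forward again, matching its start position to within 1 mm. The crank is in the low dwell, all four rolls stand in the tray, and the bystanders look undisturbed.

```bash
python3 -c "
from cell import job
print(job.sign_off())"
```

```text
the job is handed in; nothing more can be done
None
```

The job is handed in; no verdict came back. By the last pictures all four rolls stand in the tray, the keeper is fully forward, the crank is released, and the jars, beaker and spoon appear undisturbed.

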